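# Hold back the spice-drawer keeper for refilling

### The job

Pull the drawer of the white countertop unit fully open. Then take hold of the sprung steel keeper plate inside it, the one with a tab in the middle of its top edge, pull it forward until it is level with the small clip on the drawer's side rim, and keep holding it there so that I can drop in more tins: finish while still holding it, do not let go. Leave the mug, jar and soap bottle standing where they are.

Things in the scene. Friction and masses are not known exactly. Their poses are not given: they have to be found in the camera images.
- unit: White countertop drawer unit, fixed, 290 deep (x) x 260 wide (y) x 125 mm high, one drawer. Origin at counter height under the middle of its front face; its x axis points from the front into the unit, so the drawer opens along its -x; z is up. Storage containers stand on the rear of its top, up to 207 mm above the counter; the 150 mm of top next to the front are bare.
- drawer (a joint): How far the drawer is out: 0 shut, 0.180 m fully open at its stop. Slides along the unit's -x, takes 2 to 3 N and stays where left; starts 20 to 60 mm out. Front panel 12 mm thick, in front of the unit's front face when shut, 244 mm wide, top edge 113 mm above the counter; side rims 75 mm above the counter; inside 200 mm wide.
- drawer_handle (a point): Middle of the drawer's steel bar handle: a level round bar 10 mm thick and 120 mm long across the front (along the unit's y), axis 40 mm in front of the front panel (35 mm clear gap behind the bar) and 90 mm above the counter. Moves with the drawer; axes as the unit's.
- keeper: Upright steel keeper plate across the inside of the drawer, 12 mm thick (along the unit's x), 194 mm wide, top edge 82 mm above the counter, with a tab in its middle. Origin in the middle of the tab, 90 mm above the counter, mid-thickness. At rest 167 mm behind the handle bar: drawer fully open, 65 mm in front of the unit's front face; drawer shut or ajar, inside the unit.
- keeper_tab (a point): Top middle of the keeper plate's tab (12 mm thick, 44 mm wide), 103 mm above the counter. The plate slides along the drawer, at most 85 mm forward (unit's -x) from rest; a spring pulls it back with 3.6 N at rest and 0.06 N more per mm. Behind it a row of flat spice tins, part of the drawer, reaches only 60 mm above the counter, so a finger fits in behind the tab.
- clip: Small black clip astride the drawer's left side rim (unit's +y), the mark: 12 mm long along x (as thick as the plate), 16 mm wide, top 83 mm above the counter. Origin at its middle, axes as the unit's. Sits tight and rides with the drawer, 35 to 60 mm in front of the plate's rest. The plate is at the mark when its origin and the clip's are equally far along the unit's x.
- mug: White mug, loose, 80 mm across, 90 mm high, stands on the counter beside the drawer unit or the path of its drawer. Origin at the centre of its underside. To be left alone.
- jar: Glass jar with black cap, loose, 72 mm across, 100 mm high, stands on the counter beside the drawer unit or the path of its drawer. Origin at the centre of its underside. To be left alone.
- soap: Clear soap bottle, loose, 56 mm across, 150 mm high, stands on the counter beside the drawer unit or the path of its drawer. Origin at the centre of its underside. To be left alone.

How it is judged (in metres and radians):
On the way, in this order (a step that is already met when the one before it is completed fails the run):
1. the drawer is pulled fully open (within 15 mm of its stop) (value of joint drawer above 0.165 m), for 0.2 s.
2. the keeper plate is pulled forward to the clip and held there by the fingers (value of joint drawer above 0.165 m and x of keeper in the frame of clip between -0.006 and 0.006 m and x of keeper in the frame of drawer_handle below 0.142 m and linear speed of keeper below 0.01 m/s and contact force between the fingers and keeper above 2 N), for 0.5 s.
At the end, for the whole second after the job is handed in: The drawer is still open to within 15 mm of its stop, and the fingers hold the keeper plate (contact force over 2 N), still, within 6 mm of level with the clip along the drawer, at least 25 mm forward of its rest (all of step 2); the arm keeps its last pose, push and grip.
It fails at once if the mug is knocked over or shifted by more than 30 mm (distance of mug from where it was at the start of the episode above 0.03 m or angle between mug's own z axis and vertical above 0.4 rad).
It fails at once if the jar is knocked over or shifted by more than 30 mm (distance of jar from where it was at the start of the episode above 0.03 m or angle between jar's own z axis and vertical above 0.4 rad).
It fails at once if the soap bottle is knocked over or shifted by more than 30 mm (distance of soap from where it was at the start of the episode above 0.03 m or angle between soap's own z axis and vertical above 0.4 rad).
It also fails if it takes over 48 s, if anything falls off the work surface, if the arm or the gripper's body presses on something with over 40 N, if the wrist force passes 120 N, or if a joint passes its speed limit or range.

### The arm

A 6-joint arm with a two-finger parallel gripper is mounted at the origin on the work surface. World frame = base frame: x ahead of the robot, y to its left, z up, the work surface at z = 0. Lengths are in mm, angles in rad, forces in N, time in s.
With the tool pointing down it reaches from about 350 to 775 mm from the base axis. Payload 7.3 kg.
Tool frame: the origin (TCP) lies at the centre of the arm's flange, where the gripper is bolted on; the fingertips stand 178 mm ahead of it and the grasp point (between the pads) lies 159 mm ahead of it; z points along the fingers, y is the line along which they close (so a half turn about z gives the same grasp; the last joint's range is limited). The gripper opens to 92 mm and grips with 3 to 60 N. Pads are 19 mm wide; open, the fingers measure 130 mm over their backs; the gripper's body (75 mm by 190 mm) begins 47 mm behind the grasp point.
Start: joints at [0.972, 0.342, 1.524, -0, 1.275, -0.146], TCP at [229.659, 472.106, 404.741] pointing down, gripper open.
Joint ranges: [-2.53, 2.53], [-0.77, 2.02], [0.04, 2.7], [-1, 4.14], [0.28, 2.66], [-3.11, 3.11]. Speed limits (rad/s): [2.57, 2.57, 3.14, 3.14, 3.14, 3.14].

### API

Orientations are given as [roll, pitch, yaw] about the fixed x, y, z axes, in that order (R = Rz(yaw) Ry(pitch) Rx(roll)).
In Python, from plant import * gives the robot as it stands. The module is installed in compiled form; this text tells all that it offers.
- The arm moves only by the shell command python3 -m inch 'ROWS'. ROWS is JSON, a list of rows, each a list of 5 numbers: the shift along the tool's x, y, z in m, then the turn about the tool's z in rad, then the opening, from 0 (shut) to 1 (fully open). In form: [[tx, ty, tz, spin, claw], ...]. A call has 1 to 8 rows; each row is the pose to reach, as a shift and turn from the pose commanded when the call began, along the tool's axes at that moment; what a row does not reach only later rows make up. A row lasts 1/12 s, in which the tool goes at most 41.7 mm and 7.16 degrees, less where a joint would pass 70% of its speed; a pose out of reach is approached as far as the arm can. A call with a gripper value outside its range is refused whole. The fingers move at their own pace and stop on an object; the grip force is fixed at half the most. Time passes only in rows, so rows that repeat a pose let the fingers close. It gives the time, the measured TCP pose, the force, the opening and the grip force at its end, in the units of the state.
- get_obs(): the state, without advancing time (a new reading comes with each control period).
- capture(name): name is "scene" or "top"; returns a dict with "color" (384x512x3 uint8, red, green, blue), "intrinsics" (3x3 intrinsics, pixels), "distortion" ([k1, k2, p1, p2, k3] as OpenCV has them; the pictures are not rectified), "pose" (4x4, takes a point from camera to world coordinates). Camera axes: x right, y down, z forward; pixel columns grow to the right and rows downward; lengths in mm; the calibration is good to about 2 mm. A picture is of the moment at which its call begins. There is no depth.
- close_job(): hands the job in; it is judged then, once.
Trained networks look in a picture, given as the dict that the camera call returned (one of the last four; its "shot" number tells which), for a name from the list of things; names that differ only in an ending like _2 or _b are one class to them, and where a whole thing is asked for, a point or a joint stands for the part that bears it (a point fixed in the world has none). Each returns a list of dicts, best first, with "conf" (0 to 1); they miss things now and then, are a little off and sometimes report something else, mostly with a low value. They report only what shows in the picture. A call takes as long as a camera call.
- look_for(picture, target): "rect" ([centre column, centre row, width, height] in pixels, round what is visible of it).
- trace(picture, target): "pixels" (384x512 bool, what is visible of it) and "rect" ([centre column, centre row, width, height] in pixels, round what is visible of it).
- tip_of(picture, target): "centre" ([column, row] in pixels: a listed point, or the origin of a listed thing).
The state is a dict: "time": time; "joint_positions": joint angles; "dq": joint speeds; "tau": joint torques, N m; "tool_pos": TCP position; "tcp_rot": TCP orientation; "contact_force": force on the tool from outside, world axes, zero at the start; "moment": the same for the moment, N m; "grip_width": finger opening in mm; "finger_force": force on a finger pad.
Only numpy, scipy, OpenCV 4.12 (cv2) and the standard library are available. Lean on these libraries where they do the work, as an engineer would, in place of code of your own. Each camera call takes 0.05 s, during which the arm holds its last target. There are 200 camera calls.

## Working session

There is one attempt and no reset: what is moved stays moved. The work goes in short steps, Python scripts to look and compute and a shell command to move; the robot and the scene stay as the last step left them, time stands still between calls to the robot, and variables do not carry over. Pictures are saved under pics/ and viewed, at most 10 in all, crops included, and the job is handed in when it is done.

```bash
mkdir -p pics; cat > h.py <<'E'
from plant import *
import numpy as np, cv2
def px2ray(p,uv):
    K=np.array(p["intrinsics"],float);D=np.array(p["distortion"],float);T=np.array(p["pose"],float)
    n=cv2.undistortPoints(np.array([[uv]],float),K,D)[0,0]
    return T[:3,3],T[:3,:3]@np.array([n[0],n[1],1.])
def at_z(p,uv,z):
    o,d=px2ray(p,uv); return o+d*(z-o[2])/d[2]
def proj(p,X):
    T=np.linalg.inv(np.array(p["pose"],float))
    r,_=cv2.projectPoints(np.array(X,float).reshape(-1,1,3),cv2.Rodrigues(T[:3,:3])[0],T[:3,3],np.array(p["intrinsics"],float),np.array(p["distortion"],float))
    return r[:,0]
def save(p,n): cv2.imwrite(f"pics/{n}.png",cv2.cvtColor(p["color"],cv2.COLOR_RGB2BGR))
Z=dict(unit=0,drawer_handle=90,keeper=90,keeper_tab=103,clip=75,mug=0,jar=0,soap=0)
def tips(p,names=Z):
    for n in names:
        for t in tip_of(p,n)[:2]:
            print(n,np.round(t["centre"],1),round(t["conf"],2),np.round(at_z(p,t["centre"],Z[n]),1))
E
python3 - <<'E'
from h import *
np.set_printoptions(suppress=True)
o=get_obs(); print({k:np.round(v,3) for k,v in o.items()})
for c in("scene","top"):
    p=capture(c); save(p,c+"0"); print(c,np.round(p["pose"],2).tolist()); tips(p)
a=cv2.imread("pics/scene0.png");b=cv2.imread("pics/top0.png")
E
```

```text
{'time': np.float64(0.0), 'joint_positions': array([ 0.972,  0.343,  1.525, -0.   ,  1.275, -0.146]), 'dq': array([-0.   ,  0.   , -0.001, -0.   ,  0.002,  0.001]), 'tau': array([  0.001, -43.124, -24.422,   0.072,   0.056,  -0.   ]), 'tool_pos': array([229.58 , 471.978, 404.053]), 'tcp_rot': array([-3.14 , -0.   ,  2.689]), 'contact_force': array([-0.02 ,  0.031,  0.407]), 'moment': array([-0.017, -0.011,  0.005]), 'finger_force': np.float64(0.0), 'grip_width': np.float64(91.584)}
scene [[-0.52, 0.72, -0.46, 1014.09], [0.85, 0.43, -0.3, 264.97], [-0.02, -0.55, -0.84, 789.99], [0.0, 0.0, 0.0, 1.0]]
unit [278.7 244.4] 0.86 [679.5  96.4   0. ]
drawer_handle [305.7 198.1] 0.69 [580.5 110.9  90. ]
keeper_tab [262.2 154.8] 0.58 [528.5 -40.9 103. ]
mug [257.3 156.1] 0.9 [467.1 -96.5   0. ]
jar [222.8 189. ] 0.98 [ 613.8 -116.8    0. ]
soap [393.1 245.4] 0.76 [538.5 337.4   0. ]
top [[-0.02, -1.0, 0.1, 513.52], [-1.0, 0.02, -0.01, 36.56], [0.01, -0.1, -1.0, 1048.5], [0.0, 0.0, 0.0, 1.0]]
unit [222.6 167.6] 0.7 [683.9 103.8   0. ]
drawer_handle [213.8 210.6] 0.83 [583.3 116.6  90. ]
mug [318.  270.8] 0.97 [455.9 -98.4   0. ]
jar [327.3 201.2] 0.82 [ 605.7 -123.3    0. ]
jar [116.8 237.4] 0.59 [535.9 333.9   0. ]
soap [116.1 238.9] 0.57 [532.7 335.3   0. ]
```

View pics/top0.png

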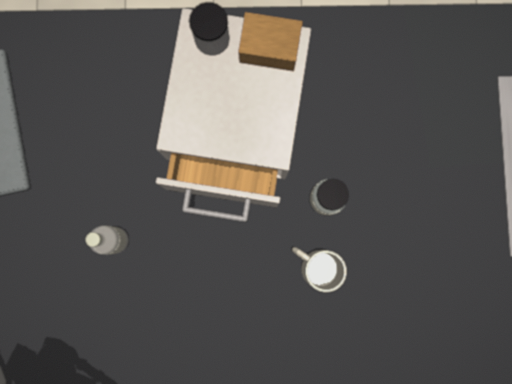

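View pics/scene0.png

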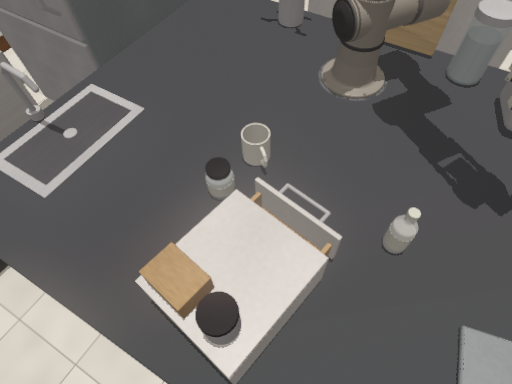

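```bash
python3 - <<'E'
from h import *
for c in("top","scene"):
    p=capture(c)
    for n in("drawer_handle","unit"):
        for t in trace(p,n)[:1]:
            m=t["pixels"].astype(np.uint8); r=cv2.minAreaRect(cv2.findNonZero(m)); b=cv2.boxPoints(r)
            z=90 if n!="unit" else 125
            print(c,n,t["conf"],m.sum(),np.round(b).tolist(),[np.round(at_z(p,q,z)[:2]).tolist() for q in b])
E
```

```text
top drawer_handle 0.82 4536 [[153.0, 207.0], [162.0, 150.0], [284.0, 170.0], [275.0, 226.0]] [[593.0, 238.0], [706.0, 220.0], [663.0, -25.0], [550.0, -4.0]]
top unit 0.95 24367 [[146.0, 204.0], [183.0, -3.0], [315.0, 21.0], [277.0, 228.0]] [[595.0, 243.0], [1009.0, 170.0], [955.0, -91.0], [545.0, -7.0]]
scene drawer_handle 0.75 2876 [[242.0, 197.0], [265.0, 166.0], [354.0, 229.0], [332.0, 261.0]] [[655.0, -20.0], [547.0, -23.0], [599.0, 241.0], [693.0, 231.0]]
scene unit 0.77 22746 [[130.0, 279.0], [265.0, 147.0], [369.0, 254.0], [233.0, 385.0]] [[946.0, -92.0], [519.0, -37.0], [658.0, 291.0], [995.0, 186.0]]
```

The top picture shows the drawer ajar, with its panel from (157,183) to (279,200) and the bar from (185,211) to (247,218). The soap is at (105,240), the jar at (330,197) and the mug at (325,270). All three are clear of the drawer's path. I'll enlarge the bar to get the yaw and handle position.

```bash
python3 - <<'E'
from h import *
a=cv2.imread("pics/top0.png")[140:240,145:300]
cv2.imwrite("pics/crop0.png",cv2.resize(a,None,fx=5,fy=5,interpolation=cv2.INTER_CUBIC))
p=capture("top")
def W(uv,z): return at_z(p,uv,z)[:2]
for n,a,b,z in(("bar",(185,209),(248,217),90),("panel",(157.5,181),(279,199),113),("unitfront",(160,147),(290,173),125)):
    A,B=W(a,z),W(b,z); d=A-B; print(n,A,B,(A+B)/2,np.hypot(*d),"yaw",np.arctan2(-d[0],d[1]))
E
```

```text
bar [587.60019942 173.67254093] [569.32639594  48.9172053 ] [578.46329768 111.29487311] 126.08658002297304 yaw -0.14544282980614323
panel [641.51390395 223.61928544] [601.86396949 -12.24262623] [621.68893672 105.6883296 ] 239.1714002064414 yaw -0.16654932615557203
unitfront [706.16133477 216.43205445] [650.72083649 -34.03702903] [678.44108563  91.19751271] 256.5315002614387 yaw -0.21783444429279306
```

View pics/crop0.png

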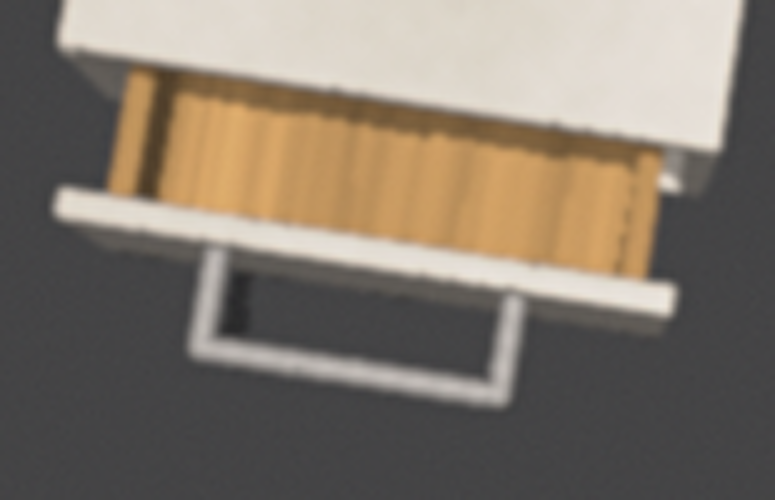

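The crop shows the bar centreline from (195,350) to (507,397), the panel's front top edge from (53,213) to (673,317) and the unit's front edge from (60,47) to (720,152).

```bash
python3 - <<'E'
from h import *
p=capture("top")
def W(uv,z): return at_z(p,(uv[0]/5+144.6,uv[1]/5+139.6),z)[:2]
for n,a,b,z in(("bar",(195,350),(507,397),90),("panelF",(53,215),(673,318),113),("panelB",(65,187),(677,287),113),("unitfront",(60,47),(720,152),125)):
    A,B=W(a,z),W(b,z); d=A-B; print(n,A,B,(A+B)/2,np.hypot(*d),"yaw",np.arctan2(-d[0],d[1]))
o=get_obs();q=o["tcp_rot"]
from scipy.spatial.transform import Rotation as R
r=R.from_euler("xyz",q).as_matrix()
T=np.array([580.0,112.5,300]); print(r.T@(T-o["tool_pos"]), "yawtool",q[2])
E
```

```text
bar [586.4585386  176.45418996] [565.43253623  52.95126896] [575.94553741 114.70272946] 125.27994361500662 yaw -0.16863021408750517
panelF [638.45538577 228.08930006] [593.66259889 -12.43807882] [616.05899233 107.82561062] 244.66265294326325 yaw -0.18411828145256764
panelB [649.37284788 223.42958199] [605.73429979 -14.28024354] [627.55357383 104.57466923] 241.68219635271822 yaw -0.1815575073356062
unitfront [702.35030486 223.00173028] [656.61804506 -31.48349276] [679.48417496  95.75911876] 258.5617302243004 yaw -0.17780715413252146
[-472.35321155 -170.10868028  104.73405045] yawtool 2.6887898628135183
```

```bash
python3 -m inch '[[-0.3,-0.109,0,0.9,0.28],[-0.3,-0.109,0,0.9,0.28],[-0.3,-0.109,0,0.9,0.28],[-0.3,-0.109,0,0.9,0.28],[-0.3,-0.109,0,0.9,0.28],[-0.3,-0.109,0,0.9,0.28],[-0.3,-0.109,0,0.9,0.28],[-0.3,-0.109,0,0.9,0.28]]'
cat >> h.py <<'E'
from scipy.spatial.transform import Rotation as R
YAW=-0.18; UX=np.array([np.cos(YAW),np.sin(YAW),0])
def togo(T):
    "shift in tool axes (m) and spin to reach TCP target T with tool y along the unit x"
    o=get_obs(); r=R.from_euler("xyz",o["tcp_rot"]).as_matrix()
    e=np.arctan2(r[1,1],r[0,1])-YAW
    print("t",round(float(o["time"]),2),"pos",np.round(o["tool_pos"],1),"shift m",np.round(r.T@(np.array(T)-o["tool_pos"])/1000,4),"spin",round(float((e+np.pi)%(2*np.pi)-np.pi),3),"w",o["grip_width"],"F",np.round(o["contact_force"],1),"gf",o["finger_force"])
E
python3 -c "
from h import *
togo([576.5,115,330])"
```

```text
time: 1.97
tool_pos: [453.8, 240.1, 404.9]
tcp_rot: [3.141, 0.001, 1.78]
contact_force: [1.4, 0.9, -0.6]
grip_width: 42.7
finger_force: 0.0
t 1.97 pos [453.8 240.1 404.9] shift m [-0.1479  0.0939  0.0751] spin 0.39 w 42.72654671655607 F [ 1.4  0.9 -0.6] gf 0.0
```

```bash
python3 -m inch '[[-0.148,0.094,0.04,0.39,0.28],[-0.148,0.094,0.04,0.39,0.28],[-0.148,0.094,0.075,0.39,0.28],[-0.148,0.094,0.075,0.39,0.28],[-0.148,0.094,0.075,0.39,0.28],[-0.148,0.094,0.075,0.39,0.28],[-0.148,0.094,0.075,0.39,0.28],[-0.148,0.094,0.075,0.39,0.28]]'
python3 - <<'E'
from h import *
togo([576.5,115,249])
p=capture("scene"); save(p,"pre"); tips(p,["drawer_handle"])
p=capture("top"); tips(p,["drawer_handle"])
E
```

```text
time: 2.63
tool_pos: [575.3, 119.1, 330.0]
tcp_rot: [-3.141, -0.0, 1.399]
contact_force: [0.4, -0.5, -1.3]
grip_width: 25.9
finger_force: 0.0
t 2.63 pos [575.3 119.1 330. ] shift m [-0.0038  0.0019  0.081 ] spin 0.008 w 25.894247240824267 F [ 0.4 -0.5 -1.3] gf 0.0
drawer_handle [304.6 199.6] 0.97 [585.6 110.6  90. ]
drawer_handle [326.  198.3] 0.31 [ 603.7 -107.2   90. ]
```

View pics/pre.png

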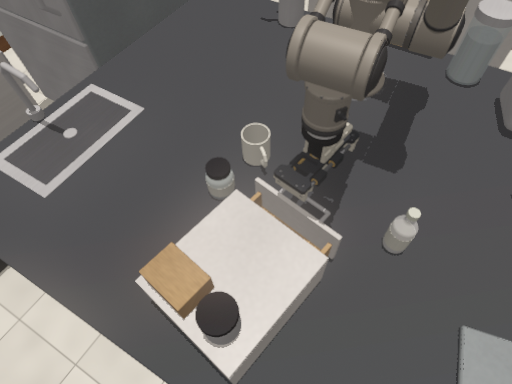

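The picture shows the gripper hovering over the bar near (305,195). The networks put the handle 4–9 mm further in than my estimate, so I'll check that with an overlay in the scene view.

```bash
python3 - <<'E'
from h import *
p=capture("scene"); S=6; x0,y0=240,160
im=cv2.resize(cv2.imread("pics/scene0.png")[y0:y0+95,x0:x0+120],None,fx=S,fy=S,interpolation=cv2.INTER_CUBIC)
UY=np.array([-UX[1],UX[0],0])
H=np.array([576.5,115,90])
def line(a,b,c):
    q=((proj(p,[a,b])-[x0,y0]+.5)*S).astype(int); cv2.line(im,tuple(map(int,q[0])),tuple(map(int,q[1])),c,1)
line(H-60*UY,H+60*UY,(0,0,255))
P=H+40*UX;P[2]=113; line(P-122*UY,P+122*UY,(0,255,0))
cv2.imwrite("pics/ov.png",im); togo([576.5,115,249])
E
```

```text
t 2.88 pos [575.1 119.6 330.7] shift m [-0.0044  0.0021  0.0817] spin 0.01 w 25.778037069812743 F [-0.1  0.6  0.5] gf 0.0
```

View pics/ov.png

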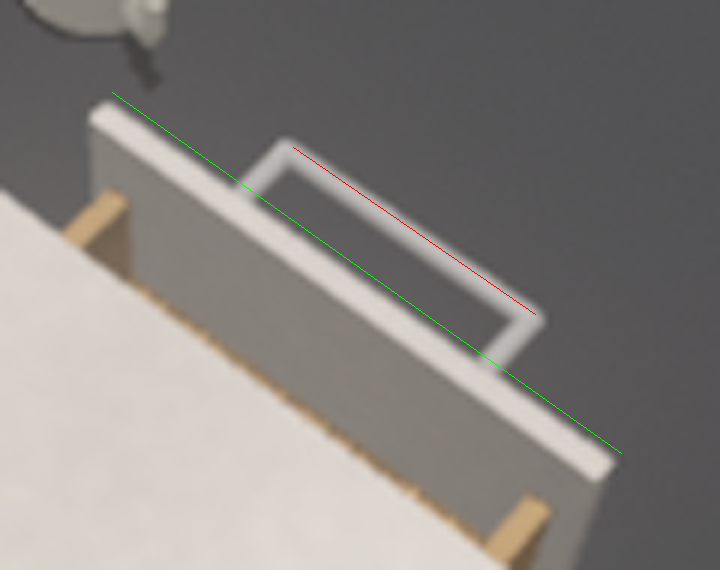

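The yaw fits. The true bar lies about 3 mm further in than my line, so I'll use (579, 114.5).

```bash
python3 -m inch '[[-0.004,0.0045,0,0.01,0.28],[-0.004,0.0045,0.01,0.01,0.28],[-0.004,0.0045,0.025,0.01,0.28],[-0.004,0.0045,0.04,0.01,0.28],[-0.004,0.0045,0.055,0.01,0.28],[-0.004,0.0045,0.07,0.01,0.28],[-0.004,0.0045,0.0815,0.01,0.28],[-0.004,0.0045,0.0815,0.01,0.28]]'; python3 -m inch '[[0,0,0,0,0],[0,0,0,0,0],[0,0,0,0,0],[0,0,0,0,0]]'
python3 -c "
from h import *
togo([579,114.5,249])"
```

```text
time: 3.55
tool_pos: [578.4, 113.8, 245.2]
tcp_rot: [-3.137, 0.001, 1.389]
contact_force: [-0.1, -0.3, 0.3]
grip_width: 25.5
finger_force: 0.0
time: 3.88
tool_pos: [579.3, 114.1, 249.0]
tcp_rot: [3.141, -0.0, 1.389]
contact_force: [-2.6, 0.4, 1.1]
grip_width: 9.0
finger_force: 30.0
t 3.88 pos [579.3 114.1 249. ] shift m [ 0.0004 -0.0004 -0.    ] spin -0.002 w 8.96425856962438 F [-2.6  0.4  1.1] gf 29.99903976917267
```

The bar is gripped. Now I'll pull along tool -y.

```bash
python3 -m inch '[[0,-0.008,0,0,0],[0,-0.018,0,0,0],[0,-0.031,0,0,0],[0,-0.044,0,0,0],[0,-0.057,0,0,0],[0,-0.07,0,0,0],[0,-0.08,0,0,0],[0,-0.085,0,0,0]]'; python3 -m inch '[[0,-0.006,0,0,0],[0,-0.012,0,0,0],[0,-0.018,0,0,0],[0,-0.024,0,0,0],[0,-0.029,0,0,0],[0,-0.033,0,0,0],[0,-0.036,0,0,0],[0,-0.036,0,0,0]]'
```

```text
time: 4.55
tool_pos: [494.6, 129.5, 249.0]
tcp_rot: [3.14, -0.0, 1.389]
contact_force: [1.7, -2.2, -0.2]
grip_width: 9.1
finger_force: 30.0
time: 5.22
tool_pos: [459.8, 135.8, 248.9]
tcp_rot: [3.141, 0.0, 1.389]
contact_force: [-1.8, -3.2, 8.4]
grip_width: 9.0
finger_force: 30.0
```

```bash
python3 -m inch '[[0,-0.002,0,0,0],[0,-0.004,0,0,0],[0,-0.005,0,0,0],[0,-0.005,0,0,0]]'; python3 -m inch '[[0,-0.002,0,0,0],[0,-0.003,0,0,0],[0,-0.003,0,0,0]]'
```

```text
time: 5.55
tool_pos: [455.3, 136.6, 248.9]
tcp_rot: [3.141, 0.0, 1.389]
contact_force: [0.1, -3.8, 7.7]
grip_width: 8.6
finger_force: 30.0
time: 5.8
tool_pos: [452.4, 137.2, 248.9]
tcp_rot: [3.14, 0.0, 1.389]
contact_force: [-0.1, -5.1, 7.1]
grip_width: 8.9
finger_force: 30.0
```

```bash
python3 -m inch '[[0,-0.002,0,0,0],[0,-0.003,0,0,0],[0,-0.003,0,0,0]]'; python3 -m inch '[[0,-0.002,0,0,0],[0,-0.003,0,0,0],[0,-0.003,0,0,0]]'
```

```text
time: 6.05
tool_pos: [451.0, 137.3, 248.9]
tcp_rot: [3.135, -0.0, 1.389]
contact_force: [7.6, -7.6, -0.4]
grip_width: 8.9
finger_force: 30.0
time: 6.3
tool_pos: [450.0, 137.5, 249.0]
tcp_rot: [3.129, -0.001, 1.389]
contact_force: [18.2, -10.4, -9.8]
grip_width: 8.8
finger_force: 30.0
```

The stop was felt at x≈451. I'll relieve the pull, release, rise and look.

```bash
python3 -m inch '[[0,0.004,0,0,0],[0,0.005,0,0,0],[0,0.005,0,0,0.28],[0,0.005,0,0,0.28],[0,0.005,0,0,0.28],[0,0.005,0,0,0.28]]'; python3 -m inch '[[0,0,-0.02,0,0.28],[0,0,-0.05,0,0.28],[0,0,-0.08,0,0.28],[0,0,-0.12,0,0.28],[0,0,-0.15,0,0.28],[0,-0.05,-0.15,0,0.4],[0,-0.09,-0.15,0,0.4],[0,-0.09,-0.15,0,0.4]]'
python3 - <<'E'
from h import *
for c in("scene","top"):
    p=capture(c); save(p,c+"1"); tips(p,["drawer_handle","keeper","keeper_tab","clip"])
    for n in("clip","keeper"):
        for t in look_for(p,n)[:2]: print(n,np.round(t["rect"],1),round(t["conf"],2))
togo([615.3,107.4,320])
E
```

```text
time: 6.8
tool_pos: [451.0, 137.7, 247.9]
tcp_rot: [-3.14, -0.0, 1.389]
contact_force: [-0.7, 0.0, -0.3]
grip_width: 25.2
finger_force: 0.0
time: 7.47
tool_pos: [357.7, 154.2, 397.7]
tcp_rot: [-3.137, 0.001, 1.39]
contact_force: [0.7, 0.7, -0.4]
grip_width: 36.0
finger_force: 0.0
drawer_handle [338.  166.7] 0.83 [455.8 137.3  90. ]
keeper [297.6 206.4] 0.65 [610.7 105.3  90. ]
keeper_tab [298.  203.1] 0.75 [609.8 104.9 103. ]
clip [343.9 227.6] 0.58 [598.2 219.5  75. ]
clip [222.7 188.7] 0.35 [651.1 -81.3  75. ]
clip [346.  231.7   7.6   9.6] 0.4
clip [258.4 143.6  25.3  42.2] 0.23
keeper [298.7 214.6  74.8  58.1] 0.67
drawer_handle [206.6 272.8] 0.73 [461.4 132.   90. ]
keeper [117.  237.2] 0.62 [534.4 307.9  90. ]
keeper [216.6 193.3] 0.6 [617.8 110.6  90. ]
keeper_tab [215.9 193.9] 0.72 [615.2 111.  103. ]
clip [161.5 206.3] 0.43 [595.1 223.1  75. ]
clip [164.6 203.8  13.4   1.7] 0.6
keeper [218.1 196.8  94.6  25.4] 0.62
t 8.17 pos [363.1 153.7 398.1] shift m [2.000e-04 2.564e-01 7.800e-02] spin -0.002 w 36.7059905222731 F [-0.4 -0.9  0. ] gf 0.0
```

```bash
python3 - <<'E'
import cv2,numpy as np
a=cv2.imread("pics/scene1.png")[150:270,260:360];b=cv2.imread("pics/top1.png")[170:290,140:290]
f=lambda x,k:cv2.resize(x,None,fx=k,fy=k,interpolation=cv2.INTER_CUBIC)
A,B=f(a,3.2),f(b,3.2)
cv2.imwrite("pics/c1.png",np.hstack([A,B])); print(A.shape,B.shape)
E
```

```text
(384, 320, 3) (384, 480, 3)
```

View pics/c1.png

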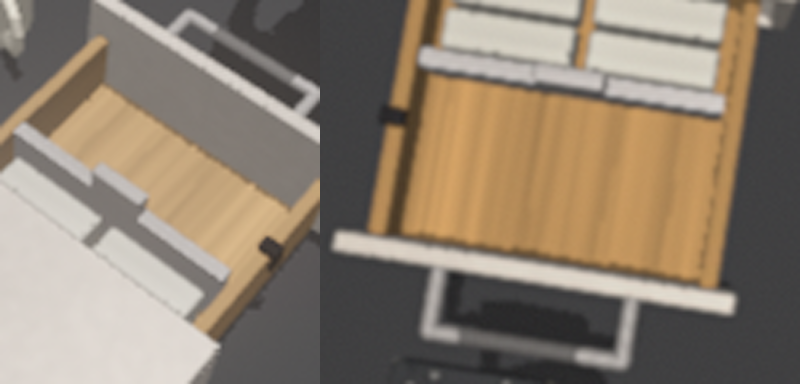

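The crops show the empty front of the drawer, the plate with its tab (top view, tab at about (217,194)) and the clip on the left rim at (163,206). I'll compute the plate–clip offset along the drawer.

```bash
python3 - <<'E'
from h import *
UY=np.array([-UX[1],UX[0],0]); O=np.array([451.3,137.4,0])
def rep(p,n,uv,z):
    w=at_z(p,uv,z)-O; print(n,np.round(uv,1),"x,y rel handle in unit axes",np.round([w@UX,w@UY],1))
t=capture("top"); s=capture("scene")
T=lambda c,r:((c-320)/3.2+139.6,r/3.2+169.6); S=lambda c,r:(c/3.2+259.6,r/3.2+149.6)
rep(t,"plateL",T(422,57),82);rep(t,"plateR",T(722,103),82);rep(t,"tab",T(568,78),103);rep(t,"clip",T(394,116),83);rep(t,"bar",T(529,344),90)
rep(s,"plateR",S(20,130),82);rep(s,"plateL",S(223,273),82);rep(s,"tab",S(120,185),103);rep(s,"clip",S(270,243),83)
m=t["color"].astype(int).sum(2)
print(m[200:213,155:172])
m=s["color"].astype(int).sum(2)
print(m[220:236,335:354])
E
```

```text
plateL [171.5 187.4] x,y rel handle in unit axes [166.5  95.7]
plateR [265.2 201.8] x,y rel handle in unit axes [168.1 -94.9]
tab [217.1 194. ] x,y rel handle in unit axes [166.2   1. ]
clip [162.7 205.8] x,y rel handle in unit axes [127.  106.2]
bar [204.9 277.1] x,y rel handle in unit axes [ 2.1 -1.7]
plateR [265.8 190.2] x,y rel handle in unit axes [172.8 -92.6]
plateL [329.3 234.9] x,y rel handle in unit axes [170.6  94.2]
tab [297.1 207.4] x,y rel handle in unit axes [172.3   2. ]
clip [344.  225.5] x,y rel handle in unit axes [129.8 105.6]
[[192 194 190 194 193 192 213 292 373 404 404 394 338 247 189 176 192]
 [194 191 193 195 187 185 228 307 380 404 407 390 320 232 182 177 197]
 [191 196 191 189 173 167 213 294 347 373 388 377 300 214 178 180 213]
 [191 192 194 176 149 132 160 214 252 281 314 321 270 201 184 188 231]
 [194 195 192 170 134 116 124 138 154 177 208 212 197 182 180 186 244]
 [198 193 192 158 133 127 127 131 130 138 124 123 149 175 182 188 254]
 [194 191 182 156 129 123 130 132 132 131 120 117 157 178 179 191 261]
 [193 191 182 149 126 128 133 134 136 133 119 119 1
[... 972 characters left out ...]
 178 188 190 192 187 181 207 250 267 244 207
  231]
 [524 518 502 502 504 445 301 181 171 184 192 188 171 209 256 253 230 222
  243]
 [521 504 501 504 493 481 430 327 241 169 175 175 159 220 259 226 231 266
  267]
 [508 499 505 495 480 477 478 456 364 214 159 153 172 225 234 216 246 263
  266]
 [499 505 500 486 477 477 477 460 380 245 157 156 201 227 222 245 265 265
  263]
 [499 498 486 478 478 477 463 390 263 186 155 183 214 222 243 266 266 263
  264]
 [499 486 477 477 477 463 403 309 225 164 182 211 208 231 266 265 264 263
  263]
 [487 480 478 477 471 413 310 269 236 192 211 227 225 247 265 265 264 264
  262]
 [478 477 479 472 429 336 268 271 264 239 213 233 265 265 266 266 264 264
  263]]
```

```bash
python3 -m inch '[[0,0.03,0,0,0.4],[0,0.07,0,0,0.4],[0,0.11,0.02,0,0.4],[0,0.15,0.04,0,0.4],[0,0.19,0.06,0,0.4],[0,0.23,0.07,0,0.4],[0,0.256,0.07,0,0.4],[0,0.256,0.07,0,0.4]]'
python3 - <<'E'
from h import *
p=capture("scene"); tips(p,["keeper_tab","drawer_handle"]); 
p=capture("top"); tips(p,["drawer_handle","clip"]); 
togo([615.2,107.7,254])
E
```

```text
time: 8.93
tool_pos: [619.1, 105.6, 325.3]
tcp_rot: [3.141, 0.0, 1.386]
contact_force: [-2.1, -0.1, 0.1]
grip_width: 36.8
finger_force: 0.0
keeper_tab [298.3 207. ] 0.82 [618.8 110.4 103. ]
drawer_handle [337.7 163.3] 0.8 [446.2 132.2  90. ]
clip [162.9 207.1] 0.37 [593.4 220.3  75. ]
t 9.23 pos [613.7 107.9 329. ] shift m [0.     0.0014 0.075 ] spin -0.001 w 36.49953585927057 F [-0.8 -1.  -0.3] gf 0.0
```

```bash
python3 -m inch '[[0,0.0015,0.01,0,0.4],[0,0.0015,0.025,0,0.4],[0,0.0015,0.04,0,0.4],[0,0.0015,0.055,0,0.4],[0,0.0015,0.068,0,0.4],[0,0.0015,0.075,0,0.4],[0,0.0015,0.075,0,0.4],[0,0.0015,0.075,0,0.4]]';  python3 -m inch '[[0,0,0,0,0],[0,0,0,0,0],[0,0,0,0,0],[0,0,0,0,0],[0,0,0,0,0]]'
```

```text
time: 9.9
tool_pos: [616.0, 107.4, 253.4]
tcp_rot: [-3.142, -0.0, 1.389]
contact_force: [1.2, -0.7, -0.2]
grip_width: 36.5
finger_force: 0.0
time: 10.32
tool_pos: [616.3, 107.2, 253.7]
tcp_rot: [3.141, -0.0, 1.389]
contact_force: [0.2, 1.2, 1.6]
grip_width: 11.6
finger_force: 30.0
```

The tab is gripped at a width of about 12 mm. I'll pull 38 mm forward, then measure.

```bash
python3 -m inch '[[0,-0.004,0,0,0],[0,-0.01,0,0,0],[0,-0.017,0,0,0],[0,-0.024,0,0,0],[0,-0.031,0,0,0],[0,-0.036,0,0,0],[0,-0.038,0,0,0],[0,-0.038,0,0,0]]'; python3 -m inch '[[0,0,0,0,0],[0,0,0,0,0]]'
python3 - <<'E'
from h import *
t=capture("top"); s=capture("scene"); save(t,"top2"); save(s,"scene2")
f=lambda x:cv2.resize(cv2.cvtColor(x,cv2.COLOR_RGB2BGR),None,fx=5,fy=5,interpolation=cv2.INTER_CUBIC)
cv2.imwrite("pics/c2.png",np.hstack([f(s["color"][170:270,275:355]),f(t["color"][170:270,140:220])]))
togo([0,0,0])
for p in(t,s): tips(p,["clip","keeper","drawer_handle"])
E
```

```text
time: 10.98
tool_pos: [578.7, 114.0, 253.8]
tcp_rot: [3.139, -0.0, 1.389]
contact_force: [6.0, -0.7, 0.5]
grip_width: 12.1
finger_force: 30.0
time: 11.15
tool_pos: [579.1, 113.9, 253.8]
tcp_rot: [3.139, -0.0, 1.389]
contact_force: [5.1, -1.4, 0.4]
grip_width: 12.1
finger_force: 30.0
t 11.25 pos [579.1 113.9 253.8] shift m [-0.2169 -0.5496  0.2521] spin -0.002 w 11.560786213030791 F [ 5.1 -0.9  0.1] gf 30.00457137823105
keeper [303.4 197.8] 0.73 [582.5 105.9  90. ]
drawer_handle [338.2 167.5] 0.79 [457.9 138.8  90. ]
```

View pics/c2.png

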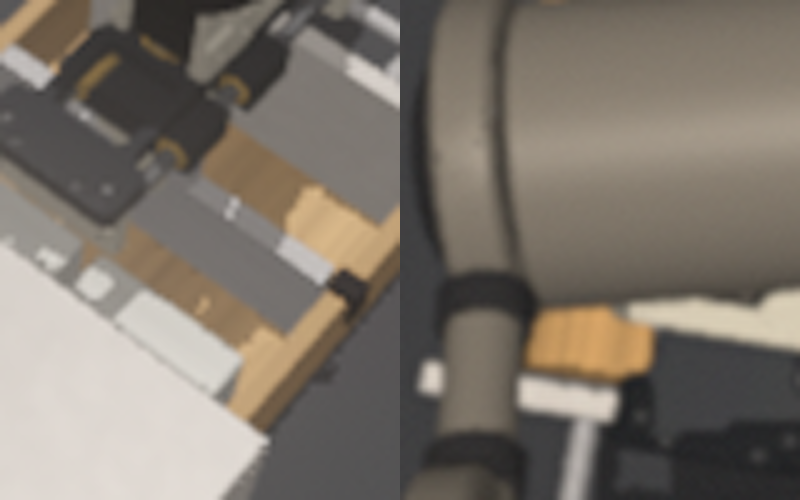

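The scene view shows the plate's left end almost level with the black clip near crop (345,285). I'll overlay the plate's strip, extended across the clip, for a finer check.

```bash
python3 - <<'E'
from h import *
p=capture("scene"); K=16; x0,y0=322,215
im=cv2.resize(cv2.cvtColor(p["color"],cv2.COLOR_RGB2BGR)[y0:y0+24*1+10,x0:x0+40],None,fx=K,fy=K,interpolation=cv2.INTER_CUBIC)
UY=np.array([-UX[1],UX[0],0]); G=np.array([579.1,113.9,0])
for dx in(-6,6):
    for z,c in((82,(0,0,255)),):
        A=G+dx*UX+40*UY;B=G+dx*UX+114*UY;A[2]=B[2]=z
        q=((proj(p,[A,B])-[x0,y0]+.5)*K).astype(int); cv2.line(im,tuple(map(int,q[0])),tuple(map(int,q[1])),c,1)
# clip box candidates at 41 mm ahead of rest: base at grasp x, y 98..114
for off,c in((-3,(0,255,0)),):
    Q=[G+(off+a)*UX+b*UY+[0,0,83] for a,b in((-6,98),(6,98),(6,114),(-6,114))]
    q=((proj(p,Q)-[x0,y0]+.5)*K).astype(np.int32); cv2.polylines(im,[q],True,c,1)
cv2.imwrite("pics/c3.png",im); print(im.shape)
E
```

```text
(544, 640, 3)
```

View pics/c3.png

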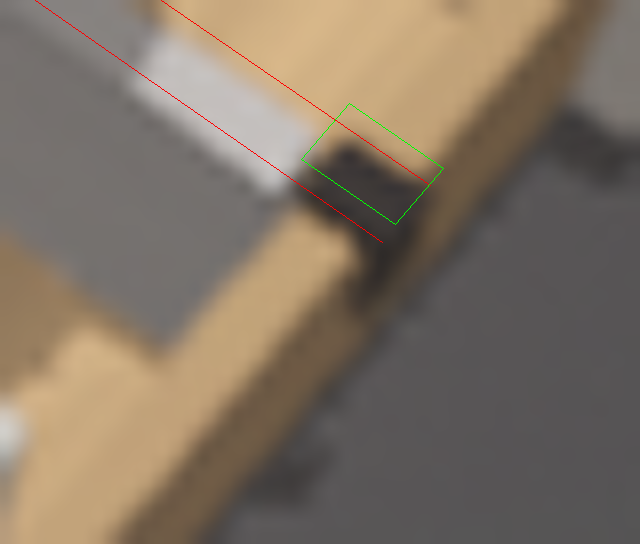

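The plate's strip, with its 28 px calibration offset, lies about 1–2 mm behind the clip's strip, and the earlier offset measurement suggested 2–3 mm. I'll move 2 mm more and hold.

```bash
python3 -m inch '[[0,-0.001,0,0,0],[0,-0.002,0,0,0],[0,-0.002,0,0,0],[0,-0.002,0,0,0],[0,-0.002,0,0,0],[0,-0.002,0,0,0],[0,-0.002,0,0,0],[0,-0.002,0,0,0]]'; python3 -m inch '[[0,0,0,0,0],[0,0,0,0,0],[0,0,0,0,0],[0,0,0,0,0],[0,0,0,0,0],[0,0,0,0,0]]'
python3 - <<'E'
from h import *
p=capture("scene"); save(p,"scene3"); tips(p,["drawer_handle","mug","jar","soap"])
f=lambda x,k:cv2.resize(cv2.cvtColor(x,cv2.COLOR_RGB2BGR),None,fx=k,fy=k,interpolation=cv2.INTER_CUBIC)
cv2.imwrite("pics/c4.png",np.hstack([f(p["color"][215:249,322:362],10),f(p["color"][140:225,210:320],4)]))
E
```

```text
time: 12.27
tool_pos: [577.2, 114.2, 253.8]
tcp_rot: [3.139, -0.0, 1.389]
contact_force: [5.8, -1.9, -0.5]
grip_width: 12.0
finger_force: 30.0
time: 12.77
tool_pos: [577.2, 114.3, 253.8]
tcp_rot: [3.139, -0.0, 1.389]
contact_force: [5.9, -1.0, 0.5]
grip_width: 11.9
finger_force: 30.0
drawer_handle [336.9 165.6] 0.74 [454.  133.5  90. ]
mug [259.  155.4] 0.9 [462.3 -93.6   0. ]
jar [222.3 185.7] 0.85 [ 605.4 -124.3    0. ]
soap [391.  244.9] 0.67 [539.9 332.6   0. ]
soap [279.5 245.1] 0.53 [680.1  99.1   0. ]
```

View pics/c4.png

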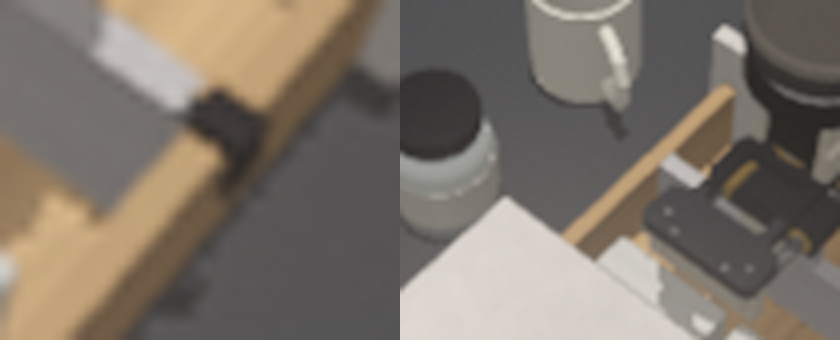

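The plate's light top edge now runs straight into the clip at about (225,120) in the left crop. The mug and jar are standing where they were, the drawer is at its stop, and the grip is steady at 30 N.

```bash
python3 -c "
from plant import *
print(close_job())"
```

```text
the job is handed in; nothing more can be done
None
```

I opened the drawer to its stop, and the gripper is holding the keeper plate level with the clip, to within about 2 mm by camera. The mug, jar and soap bottle weren't touched, and I've handed the job in; it returned no verdict.

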